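Fetch the transformer from behind the jar and helping-arm stand

ROBOT

A 7-joint arm with a two-finger parallel gripper is mounted at the origin on the work surface. World frame = base frame: x ahead of the robot, y to its left, z up, the work surface at z = 0. Lengths are in m, angles in rad, forces in N, time in s.
With the tool pointing down it reaches from about 0.4 to 0.875 m from the base axis. Payload 6.5 kg.
Tool frame: the origin (TCP) lies at the very end of the fingers, on their centre line; the grasp point (between the pads) lies robot.grasp_offset behind it (robot.grasp_offset is the distance from the TCP to the grasp point, in m); z points along the fingers, y is the line along which they close (so a half turn about z gives the same grasp; the last joint's range is limited). The gripper opens to 85 mm and grips with 20 to 120 N. Pads are 22 mm wide; open, the fingers measure 114 mm over their backs; the gripper's body (76 mm by 85 mm) begins 54 mm behind the grasp point. The pads swing forward as they close: fully open they stand 13 mm farther back than shut.
Start: joints at [-1.229, 0.536, -0.004, 1.538, 0.003, 1.067, -0.071], TCP at [0.258, 0.597, 0.231] pointing down, gripper open.
Joint ranges: [-2.7, 2.7], [-0.37, 2.16], [-1.27, 1.26], [0.24, 2.4], [-1.31, 4.45], [0.19, 1.91], [-2.76, 2.76]. Speed limits (rad/s): [2.39, 2.39, 3.14, 3.14, 3.14, 3.14, 3.14].

INTERFACE

Orientations are given as a unit quaternion [x, y, z, w].
In Python, from rig import robot gives the robot as it stands. The module is installed in compiled form; this text tells all that it offers.
- The arm moves only by the shell command python3 -m creep 'ROWS'. ROWS is text: rows parted by semicolons, each of 7 numbers parted by spaces: the shift along the tool's x, y, z in cm, then the turn, a rotation vector about the tool's x, y, z in degrees, then the opening, from 0 (shut) to 1 (fully open). In form: dx dy dz ax ay az fingers; .... A call has 1 to 8 rows; each row shifts and turns the commanded pose from where the row before left it, along the tool's axes as they then stand; what a row does not reach is not made up. A row lasts 1/10 s, in which the tool goes at most 50 mm and 8.59 degrees, less where a joint would pass 70% of its speed; a pose out of reach is approached as far as the arm can. A call is refused whole if a number of a shift passes 5 or a number of a turn 8.59, either way. A call with a gripper value outside its range is refused whole. The fingers move at their own pace and stop on an object; the grip force is fixed at half the most. Time passes only in rows, so rows that do not move let the fingers close. It gives the time, the measured TCP pose, the force and the opening at its end, in the units of the state.
- robot.get_state(): the state, without advancing time (a new reading comes with each control period).
- robot.get_image(name): name is "scene" or "top" or "wrist"; returns the picture (420x560x3 uint8, red, green, blue); there is no depth.
- robot.camera_params(name): a dict with "camera_matrix" (3x3 intrinsics, pixels), "R" (3x3) and "t" (3): a world point X has camera coordinates R X + t. Camera axes: x right, y down, z forward; pixel columns grow to the right and rows downward; lengths in m; the calibration is good to about 2 mm. A picture is of the moment at which its call begins: read the wrist's pose just before it. camera_params takes no time and is no camera call; for the wrist camera it gives the pose at the moment of the call.
- robot.hand_in(): hands the job in, once; it reports no verdict.
The state is a dict: "time_s": time; "joints": joint angles; "dq": joint speeds; "joint_torque": joint torques, N m; "tcp_pos": TCP position; "tool_rot": TCP orientation; "wrist_force": force on the tool from outside, world axes, zero at the start; "wrist_torque": the same for the moment, N m; "opening": finger opening in m.
Only numpy, scipy, OpenCV 4.12 (cv2) and the standard library are available. Lean on these libraries where they do the work, as an engineer would, in place of code of your own. Each camera call takes 0.05 s, during which the arm holds its last target. There are 200 camera calls.

TASK

Clear the glass jar and the steel helping-arm stand off the plywood board and stand both in the shallow aluminium tray, then fetch the small transformer from behind them and lay it flat in the ribbed bay of the open white radio shell, lined up with the bay. Once it lies there, put the other two back upright: the jar in the middle of the round cork pad and the stand in the middle of the square black pad, its two clip arms pointing to the back lip of the board as before.

Things in the scene. Friction and masses are not known exactly. Their poses are not given: they have to be found in the camera images.
- jar: Empty clear glass jar, 64 mm in diameter up to a height of 78 mm, then a short shoulder and a steel twist cap (57 mm diameter, height 86 to 100 mm). About 0.2 kg. Starts upright on the round pad. Origin: centre of its underside, z up.
- stand: Steel helping-arm stand: round base 60 mm diameter, 14 mm high; central post 8 mm thick; grip knob 18 mm diameter on top, height 130 to 160 mm; at height 95 mm two thin arms with clips reach 71 mm from the post, 35 degrees either side of +x, one overhanging the transformer. About 0.35 kg, mostly base. Starts on the square pad. Origin: centre of its underside, z up, x midway between the arms.
- clips (a point): Point of the stand midway between its two clip arms: 50 mm from the post axis along the stand's +x, 95 mm above its underside.
- transformer: Small mains transformer: dark steel core 24 (x) by 48 (y) by 36 (z) mm, with a copper winding through it that sticks out to 36 mm along x (30 mm along y, height 5 to 31 mm). About 0.2 kg. Starts on the board, between the two pads and the back lip, y roughly along the lip. Origin: centre of its underside, z up.
- board: Fixed plywood storage board 190 by 190 mm, its top 6 mm above the bench, with dark wooden lips 6 mm wide and 16 mm high (from the bench) along the back (+x) and both sides (+y, -y). The front (-x) is open. Origin: centre of its underside; +x points to the back lip.
- round_pad: Fixed round cork pad, 76 mm diameter, 4 mm thick, on the front half of the board, left or right: the jar's place. Origin: centre of its underside (6 mm above the bench).
- square_pad: Fixed square black rubber pad 76 by 76 mm, 4 mm thick, on the front half of the board, beside the round pad: the stand's place. The centres of the two pads are 84 mm apart. Origin: centre of its underside (6 mm above the bench); +x points to the board's back lip.
- tray: Fixed shallow aluminium tray, to the left or right of the board and nearer the robot: 170 (x) by 210 (y) mm outside, walls 4 mm thick and 12 mm high, floor 4 mm thick. Room for jar and stand side by side along its y. Origin: centre of its underside.
- bay (a point): Middle of the bay floor (4 mm above bench) in the fixed white radio shell, open at the top, on the other side from the tray. Bay 56 (x) by 68 (y) mm inside ribs 5 mm high; the transformer's y goes along the bay's y. Shell 150 (x) by 200 (y) mm, 45 mm high, its middle 35 mm from here along +y; a loudspeaker (54 mm wide, 22 mm high) is 95 mm away along +y; 34 mm high screw posts in the corners.

How it is judged:
On the way, in this order (a step that is already met when the one before it is completed fails the run):
1. the jar and the stand both stand upright in the tray, released, the transformer not yet in its bay (x of jar in the frame of tray between -0.055 and 0.055 m and y of jar in the frame of tray between -0.075 and 0.075 m and z of each of jar, stand in the frame of tray below 0.009 m and angle between each of jar, stand's own z axis and vertical below 0.1 rad and x of stand in the frame of tray between -0.055 and 0.055 m and y of stand in the frame of tray between -0.075 and 0.075 m and linear speed of each of jar, stand below 0.03 m/s and contact force between the fingers and jar below 0.2 N and contact force between the fingers and stand below 0.2 N and horizontal distance between transformer and bay above 0.05 m), for 0.2 s.
2. the transformer lies flat in the bay, released, while the jar and the stand are still in the tray (horizontal distance between transformer and bay below 0.012 m and z of transformer in the frame of bay below 0.004 m and angle between each of transformer, jar, stand's own z axis and vertical below 0.1 rad and angle between the y axis of transformer and the y axis of bay, either way round below 0.3 rad and linear speed of transformer below 0.03 m/s and contact force between the fingers and transformer below 0.2 N and x of jar in the frame of tray between -0.055 and 0.055 m and y of jar in the frame of tray between -0.075 and 0.075 m and z of each of jar, stand in the frame of tray below 0.009 m and x of stand in the frame of tray between -0.055 and 0.055 m and y of stand in the frame of tray between -0.075 and 0.075 m), for 0.2 s.
At the end, for the whole second after the job is handed in: Jar upright on the round pad, stand upright on the square pad, each within 12 mm of its centre, clips point at least 30 mm from the square pad's centre towards the back lip; transformer flat in the bay within 12 mm and 0.3 rad of its long direction; all released, at rest (horizontal distance between jar and round_pad below 0.012 m and z of jar in the frame of round_pad below 0.008 m and angle between each of jar, stand, transformer's own z axis and vertical below 0.1 rad and horizontal distance between stand and square_pad below 0.012 m and z of stand in the frame of square_pad below 0.008 m and x of clips in the frame of square_pad above 0.03 m and horizontal distance between transformer and bay below 0.012 m and z of transformer in the frame of bay below 0.004 m and angle between the y axis of transformer and the y axis of bay, either way round below 0.3 rad and linear speed of each of jar, stand, transformer below 0.03 m/s and contact force between the fingers and jar below 0.2 N and contact force between the fingers and stand below 0.2 N and contact force between the fingers and transformer below 0.2 N); the robot touches nothing.
It fails at once if the jar, the stand or the transformer tips over (angle between any of jar, stand, transformer's own z axis and vertical above 0.7 rad).
It also fails if it takes over 128 s, if anything falls off the work surface, if the arm or the gripper's body presses on something with over 40 N, if the wrist force passes 120 N, or if a joint passes its speed limit or range.

## Working session

There is one attempt and no reset: what is moved stays moved. The work goes in short steps, Python scripts to look and compute and a shell command to move; the robot and the scene stay as the last step left them, time stands still between calls to the robot, and variables do not carry over. Pictures are saved under pics/ and viewed, on a budget of 14 in all, crops included, one or two more only if the job needs it, and the job is handed in when it is done.

```bash
mkdir -p pics
cat > look.py <<'E'
import cv2,sys,numpy as np
from rig import robot
s=robot.get_state()
print(s['time_s'],np.round(s['tcp_pos'],4),np.round(s['tool_rot'],4),s['opening'])
for n in sys.argv[2:]:
    p=robot.camera_params(n)
    im=robot.get_image(n); cv2.imwrite(f'pics/{sys.argv[1]}_{n}.png',cv2.cvtColor(im,cv2.COLOR_RGB2BGR))
    np.savez(f'pics/{sys.argv[1]}_{n}.npz',K=p['camera_matrix'],R=p['R'],t=p['t'])
    print(n,'cam at',np.round(-np.array(p['R']).T@np.array(p['t']),3), np.round(p['R'],2).tolist())
E
python3 look.py a top scene; python3 -c "
from rig import robot;print(robot.grasp_offset)"
```

```text
0.0 [0.2575 0.5961 0.2304] [ 2.024e-01  9.793e-01 -9.000e-04 -1.000e-04] 0.08551035118614568
top cam at [ 0.435 -0.005  1.249] [[-0.0, -1.0, 0.0], [-0.99, 0.0, -0.1], [0.1, -0.0, -0.99]]
scene cam at [0.926 0.229 0.767] [[-0.54, 0.84, 0.01], [0.71, 0.46, -0.53], [-0.46, -0.28, -0.84]]
0.0187
```

View pics/a_top.png

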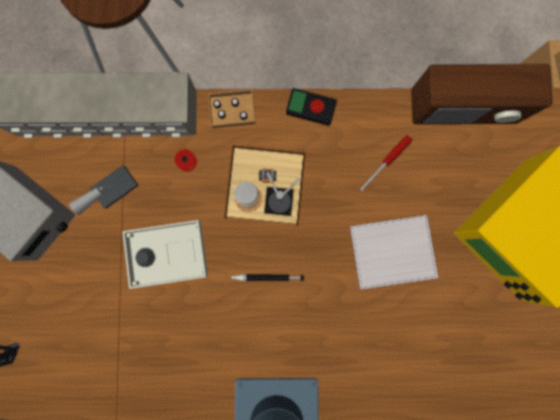

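View pics/a_scene.png

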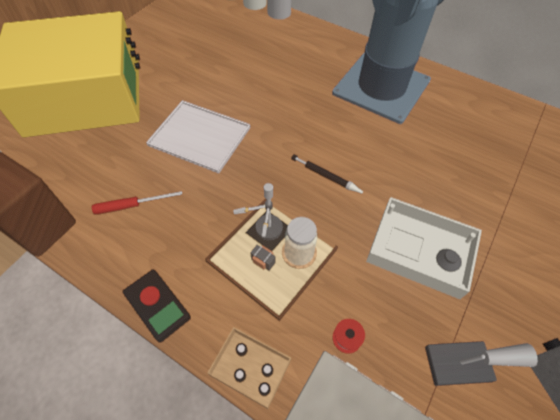

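The top view shows the board at about (265,185), the tray at right (394,252) and the shell at left (165,254). The jar cap is at (246,194), the stand at about (280,200) and the transformer at (267,175), just behind them. One stand arm reaches over the transformer. I'll get rough positions from this, then refine with the wrist camera.

```bash
cat > h.py <<'E'
import cv2,numpy as np
from scipy.spatial.transform import Rotation as Ro
def ray(f,uv,z):
    d=np.load(f'pics/{f}.npz');C=-d['R'].T@d['t']
    v=(np.linalg.inv(d['K'])@np.c_[np.atleast_2d(uv).astype(float),np.ones(len(np.atleast_2d(uv)))].T).T@d['R']
    return C+v*((z-C[2])/v[:,2])[:,None]
def proj(f,X):
    d=np.load(f'pics/{f}.npz');c=np.atleast_2d(X)@d['R'].T+d['t'];p=c@d['K'].T
    return p[:,:2]/p[:,2:]
def tool(target,yaw=None):
    """cm shift in tool axes to world target (tool downward), and turn about tool z to bring tool-y to world angle yaw(deg)"""
    from rig import robot
    s=robot.get_state();R=Ro.from_quat(s['tool_rot']).as_matrix()
    print('at',np.round(s['tcp_pos'],4),'yaw(y axis)',np.degrees(np.arctan2(R[1,1],R[0,1])).round(2),'tilt',np.round(R[:,2],3),'t',s['time_s'],'open',round(s['opening'],4),'joints',np.round(s['joints'],2))
    if target is not None: print('shift cm (tool now)',np.round(R.T@(np.array(target)-s['tcp_pos'])*100,2))
    if yaw is not None:
        a=np.degrees(np.arctan2(R[1,1],R[0,1]));d=(yaw-a+90)%180-90;print('turn about tool z deg',round(-d,2))
        if target is not None:
            R2=Ro.from_euler('z',d,degrees=True).as_matrix()@R
            print('shift cm after turn',np.round(R2.T@(np.array(target)-s['tcp_pos'])*100,2))
E
python3 - <<'E'
from h import *
f='a_top'
def quad(n,p,z):
    P=ray(f,p,z)[:,:2];m=P.mean(0);e=[np.linalg.norm(P[i]-P[(i+1)%4]).round(3) for i in range(4)]
    fr=(P[0]+P[1]-P[2]-P[3]);print(n,m.round(4),'sides',e,'x-axis deg',np.degrees(np.arctan2(fr[1],fr[0])).round(1))
quad('board',[(232,147),(305,150),(298,223),(226,218)],.016)
quad('tray',[(351,226),(428,216),(437,281),(360,288)],.012)
quad('shell',[(123,234),(200,221),(207,276),(130,288)],.045)
quad('bay',[(167,242),(193,239),(196,262),(170,265)],.009)
for n,p,z in [('jar cap',(246,194),.11),('knob?',(281,196),.17),('transf',(267,175),.042)]: print(n,ray(f,p,z).round(4))
tool([.50,0,.33],90)
from rig import robot
p=robot.camera_params('wrist');s=robot.get_state();R=Ro.from_quat(s['tool_rot']).as_matrix()
C=-np.array(p['R']).T@p['t'];print('cam in tool',(R.T@(C-s['tcp_pos'])).round(4),(np.array(p['R'])@R).round(3).tolist(),np.array(p['camera_matrix']).round(0).tolist())
E
```

```text
board [0.6219 0.0248] sides [np.float64(0.201), np.float64(0.202), np.float64(0.195), np.float64(0.196)] x-axis deg -5.2
tray [ 0.4352 -0.3218] sides [np.float64(0.212), np.float64(0.176), np.float64(0.208), np.float64(0.167)] x-axis deg 6.4
shell [0.4325 0.2866] sides [np.float64(0.204), np.float64(0.145), np.float64(0.202), np.float64(0.142)] x-axis deg 8.5
bay [0.4392 0.2511] sides [np.float64(0.071), np.float64(0.062), np.float64(0.07), np.float64(0.062)] x-axis deg 8.4
jar cap [[0.583  0.0709 0.11  ]]
knob? [[ 0.5701 -0.0163  0.17  ]]
transf [[0.6428 0.0195 0.042 ]]
at [0.2576 0.5962 0.2305] yaw(y axis) 66.64 tilt [-0.001 -0.002 -1.   ] t 0.1 open 0.0854 joints [-1.23  0.54 -0.    1.54  0.    1.07 -0.07]
shift cm (tool now) [-45.9  -45.13  -9.87]
turn about tool z deg -23.36
shift cm after turn [-24.24 -59.63  -9.85]
cam in tool [ 0.0679  0.0005 -0.1439] [[-0.001, 1.0, -0.0], [-0.963, -0.001, -0.268], [-0.268, 0.0, 0.963]] [[336.0, 0.0, 280.0], [0.0, 336.0, 202.0], [0.0, 0.0, 1.0]]
```

```bash
python3 -m creep '0 0 -.5 0 0 -7.8 1;0 0 -.5 0 0 -7.8 1;0 0 -.5 0 0 -7.8 1;-2 -3.6 0 0 0 0 1;-2 -3.6 0 0 0 0 1;-2 -3.6 0 0 0 0 1;-2 -3.6 0 0 0 0 1;-2 -3.6 0 0 0 0 1'
python3 -m creep '-2 -3.6 0 0 0 0 1;-2 -3.6 0 0 0 0 1;-2 -3.6 0 0 0 0 1;-2 -3.6 0 0 0 0 1;-2 -3.6 0 0 0 0 1;-2 -3.6 0 0 0 0 1;-2 -3.6 0 0 0 0 1;-2 -3.6 0 0 0 0 1'
python3 -m creep '-2 -3.6 0 0 0 0 1;-2 -3.6 0 0 0 0 1;0 0 0 0 0 0 1;0 0 0 0 0 0 1'
python3 look.py b wrist; python3 -c "
from h import *;tool([.58,.025,.25],90)"
```

```text
time_s: 0.9
tcp_pos: [0.3584, 0.4149, 0.246]
tool_rot: [-0.0, 1.0, -0.0, -0.0]
wrist_force: [-0.0, 0.0, -0.0]
opening: 0.0853
time_s: 1.7
tcp_pos: [0.5184, 0.1272, 0.2461]
tool_rot: [-0.0, 1.0, -0.0, -0.0]
wrist_force: [1.2, -0.2, 0.2]
opening: 0.0854
time_s: 2.1
tcp_pos: [0.558, 0.0559, 0.2458]
tool_rot: [0.001, 1.0, -0.0, -0.0]
wrist_force: [-0.2, 1.3, -0.3]
opening: 0.0854
2.1 [0.558  0.0559 0.2458] [ 9.e-04  1.e+00 -1.e-04 -4.e-04] 0.08537151443904865
wrist cam at [0.491 0.057 0.39 ] [[0.0, 1.0, -0.0], [0.96, -0.0, 0.27], [0.27, -0.0, -0.96]]
at [0.5576 0.0574 0.2459] yaw(y axis) 90.04 tilt [-0.001  0.    -1.   ] t 2.15 open 0.0856 joints [-0.28  0.37  0.13  1.77 -0.05  1.01  1.44]
shift cm (tool now) [-2.24 -3.24 -0.42]
turn about tool z deg 0.04
shift cm after turn [-2.24 -3.24 -0.42]
```

View pics/b_wrist.png

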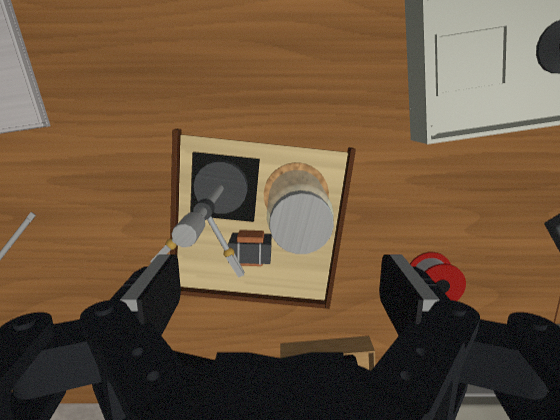

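The wrist view has world +x down and +y right. The square pad spans (192,152) to (255,221), and the stand's base is centred at about (220,187) with its knob at (184,236). The cap centre is at about (302,222), the cork arc at (298,163–), and the transformer at about (250,250) with one clip arm over it.

Run:
```python
from h import *
f='b_wrist';im=cv2.imread('pics/b_wrist.png');hsv=cv2.cvtColor(im,cv2.COLOR_BGR2HSV)
def quad(n,p,z):
    P=ray(f,p,z)[:,:2];m=P.mean(0);e=[np.linalg.norm(P[i]-P[(i+1)%4]).round(4) for i in range(4)]
    fr=(P[2]+P[3]-P[0]-P[1]);print(n,m.round(4),'sides',e,'x-axis deg',np.degrees(np.arctan2(fr[1],fr[0])).round(1))
quad('square',[(192,152),(259,159),(255,221),(190,212)],.010)
quad('board',[(175,129),(354,148),(328,307),(163,290)],.016)
print('base',ray(f,(220,187),.024).round(4),'knob',ray(f,(184,236),.170).round(4),'cap',ray(f,(302,222),.110).round(4))
# cap by mask: grey, bright, connected around centre
m=((hsv[...,1]<40)&(hsv[...,2]>110)).astype(np.uint8)
m=cv2.morphologyEx(m,cv2.MORPH_OPEN,np.ones((5,5),np.uint8))
n,l,st,c=cv2.connectedComponentsWithStats(m)
k=l[222,302];print('cap comp',st[k],c[k])
# base/pad dark
g=hsv[...,2]; print(g[187,150:270:4])
# cork ring
m=((hsv[...,1]>100)&(hsv[...,0]<16)&(hsv[...,2]>120)).astype(np.uint8);m[:, :255]=0;m[:,345:]=0;m[:150]=0;m[235:]=0
ys,xs=np.where(m);print('cork',len(xs),xs.min(),xs.max(),ys.min())
P=ray(f,[(xs.min(),190),(xs.max(),190),(298,ys.min())],.010);print(P.round(4))
cv2.imwrite('pics/b_crop.png',cv2.resize(im[120:310,155:365],None,fx=3.8,fy=3.1,interpolation=cv2.INTER_CUBIC))
```

```text
square [ 0.5776 -0.0079] sides [np.float64(0.0757), np.float64(0.0742), np.float64(0.0774), np.float64(0.071)] x-axis deg -5.4
board [0.621  0.0274] sides [np.float64(0.197), np.float64(0.2006), np.float64(0.2075), np.float64(0.1985)] x-axis deg -7.7
base [[ 0.5746 -0.0101  0.024 ]] knob [[ 0.576  -0.0103  0.17  ]] cap [[0.5865 0.076  0.11  ]]
cap comp [ 270  194   63   60 3059] [301.57600523 223.16345211]
[128 127 124 123 122 125  82  53 182 179 188  68  74  73  72  71  71  81
 115  75  71  69  74  72  76  30  21 183 181 168]
cork 157 263 344 150
[[0.5815 0.0371 0.01  ]
 [0.5817 0.1311 0.01  ]
 [0.5354 0.0772 0.01  ]]
```

View pics/b_crop.png

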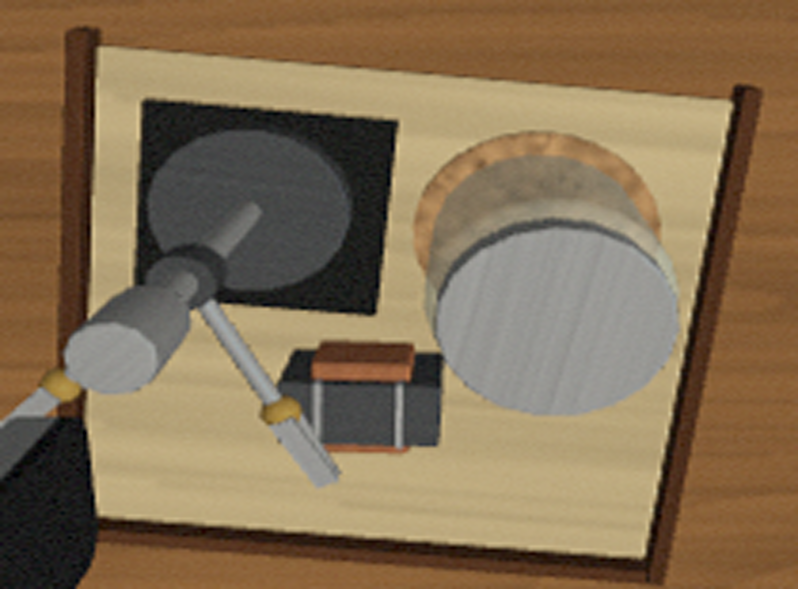

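The crop is sharper. The cork's outer edges run from 414 to 661 with its top at 131, and the core's top face covers (275–441, 381–446). The base ellipse is centred at (250,210) and the knob top at (111,358). I'll convert these.

Run:
```python
from h import *
f='b_wrist'
r=lambda X,z: ray(f,[(155+a/3.8,120+b/3.1) for a,b in np.atleast_2d(X)],z)[:,:2]
ang=lambda a,b: np.degrees(np.arctan2(*(b-a)[::-1])).round(1)
L=r([(414,222),(661,222),(537,131)],.010);print('cork',L.round(4).tolist())
P=r([(143,99),(398,121),(376,316),(135,292)],.010);print('square',P.mean(0).round(4),[np.linalg.norm(P[i]-P[i-1]).round(4) for i in range(4)],'y dir',ang(P[0],P[1]),ang(P[3],P[2]),'x dir',ang(P[1],P[2]))
E=r([(97,45),(735,100)],.006);print('front edge',ang(*E),np.linalg.norm(E[1]-E[0]))
E=r([(98,520),(645,557)],.016);print('back lip inner',ang(*E),np.linalg.norm(E[1]-E[0]))
B=r([(148,209),(352,209),(250,129),(250,291)],.024);print('base',B.mean(0).round(4),np.ptp(B,axis=0).round(4))
K=r([(64,350),(157,358),(120,322),(105,393)],.170);print('knob',K.mean(0).round(4),np.ptp(K,axis=0).round(4))
C=r([(437,315),(679,315),(557,222),(557,415)],.110);print('cap',C.mean(0).round(4),np.ptp(C,axis=0).round(4))
T=r([(275,381),(441,381),(440,446),(275,446)],.042);print('transf',T.mean(0).round(4),np.ptp(T,axis=0).round(4))
A=r([(205,300),(328,480)],.105);print('arm',ang(*A),np.linalg.norm(A[1]-A[0]),A[1])
tool([.583,.076,.18],0)
```

```text
cork [[0.5834, 0.0382], [0.5836, 0.1137], [0.5492, 0.0754]]
square [ 0.5785 -0.0077] [np.float64(0.0739), np.float64(0.0758), np.float64(0.0756), np.float64(0.0755)] y dir 83.8 82.5 x dir -6.3
front edge 83.9 0.1904748250974178
back lip inner 84.5 0.1800375234540509
base [ 0.5756 -0.0092] [0.0598 0.0599]
knob [ 0.5751 -0.01  ] [0.017  0.0169]
cap [0.587  0.0758] [0.0578 0.0559]
transf [0.6469 0.0221] [0.0256 0.0496]
arm 25.3 0.06312886892022568 [0.6402028  0.02044357]
at [0.5576 0.0574 0.2459] yaw(y axis) 90.04 tilt [-0.001  0.    -1.   ] t 2.15 open 0.0856 joints [-0.28  0.37  0.13  1.77 -0.05  1.01  1.44]
shift cm (tool now) [-2.55  1.86  6.58]
turn about tool z deg -89.96
shift cm after turn [-1.87 -2.54  6.58]
```

```bash
python3 -m creep '0 0 0 0 0 8 1;0 0 0 0 0 8 1;0 0 0 0 0 8 1;0 0 0 0 0 8 1;0 0 0 0 0 8 1;0 0 0 0 0 8 1;0 0 0 0 0 8 1;0 0 0 0 0 8 1'
python3 -m creep '0 0 0 0 0 8.5 1;0 0 0 0 0 8.5 1;0 0 0 0 0 8.5 1;1.9 2.9 3 0 0 0.5 1;0 0 3 0 0 0 1;0 0 0 0 0 0 1;0 0 0 0 0 0 1'
python3 -c "
from h import *;tool([.587,.0758,.056],0)"
```

```text
time_s: 2.95
tcp_pos: [0.5573, 0.059, 0.2461]
tool_rot: [0.531, 0.848, 0.0, -0.001]
wrist_force: [0.0, -0.5, -0.5]
opening: 0.0857
time_s: 3.65
tcp_pos: [0.5861, 0.0769, 0.1864]
tool_rot: [0.706, 0.708, -0.001, -0.0]
wrist_force: [0.6, 0.0, -0.6]
opening: 0.0854
at [0.5861 0.0769 0.1864] yaw(y axis) 0.11 tilt [-0.002 -0.    -1.   ] t 3.65 open 0.0854 joints [-0.51  0.51  0.42  1.76 -0.25  0.92  0.01]
shift cm (tool now) [-0.1   0.11 13.04]
turn about tool z deg 0.11
shift cm after turn [-0.1   0.11 13.04]
```

```bash
python3 -m creep '-0.1 0.1 3 0 0 0 1;0 0 3 0 0 0 1;0 0 3 0 0 0 1;0 0 3 0 0 0 1;0 0 1 0 0 0 1;0 0 0 0 0 0 1'
python3 -m creep '0 0 0 0 0 0 0;0 0 0 0 0 0 0;0 0 0 0 0 0 0;0 0 0 0 0 0 0;0 0 0 0 0 0 0;0 0 0 0 0 0 0;0 0 0 0 0 0 0;0 0 0 0 0 0 0'
python3 -c "
from h import *;tool([.587,.0758,.056],0)"
```

```text
time_s: 4.25
tcp_pos: [0.5878, 0.0752, 0.0567]
tool_rot: [0.707, 0.707, -0.0, -0.0]
wrist_force: [0.1, 0.4, 0.8]
opening: 0.0855
time_s: 5.05
tcp_pos: [0.5896, 0.0753, 0.0587]
tool_rot: [0.707, 0.707, 0.002, 0.001]
wrist_force: [-1.4, -0.2, 6.7]
opening: 0.0622
at [0.5896 0.0753 0.0587] yaw(y axis) 0.03 tilt [ 0.003  0.001 -1.   ] t 5.05 open 0.0622 joints [-0.45  0.7   0.34  1.81 -0.34  0.68  0.08]
shift cm (tool now) [ 0.05 -0.26  0.27]
turn about tool z deg 0.03
shift cm after turn [ 0.05 -0.26  0.27]
```

```bash
python3 -m creep '0 0 -2 0 0 0 0;0 0 -4 0 0 0 0;0 0 -4 0 0 0 0;0 0 -4 0 0 0 0;0 0 -4 0 0 0 0;-2 -0.7 0 0 0 0 0;-3.7 -1.23 0 0 0 0 0;-3.7 -1.23 0 0 0 0 0'
python3 -m creep '-3.7 -1.23 0 0 0 0 0;-3.7 -1.23 0 0 0 0 0;-3.7 -1.23 0 0 0 0 0;-3.7 -1.23 0 0 0 0 0;-3.7 -1.23 0 0 0 0 0;-3.7 -1.23 0 0 0 0 0;-3.7 -1.23 0 0 0 0 0;-3.7 -1.23 0 0 0 0 0'
python3 -m creep '-3.7 -1.23 0 0 0 0 0;-2 -.7 0 0 0 0 0;0 0 0 0 0 0 0;0 0 0 0 0 0 0'
python3 -c "
from h import *;tool([.4406,-.3717,.0537],0)"; python3 look.py c top
```

```text
time_s: 5.85
tcp_pos: [0.5563, -0.0194, 0.2378]
tool_rot: [0.706, 0.708, 0.001, 0.001]
wrist_force: [1.2, -1.3, -2.0]
opening: 0.0621
time_s: 6.65
tcp_pos: [0.4576, -0.3164, 0.2375]
tool_rot: [0.707, 0.707, 0.001, 0.001]
wrist_force: [1.8, 0.1, -2.1]
opening: 0.0619
time_s: 7.05
tcp_pos: [0.4389, -0.3719, 0.237]
tool_rot: [0.707, 0.707, 0.0, 0.0]
wrist_force: [0.2, 0.6, -2.5]
opening: 0.0625
at [ 0.4389 -0.3719  0.237 ] yaw(y axis) -0.02 tilt [ 0.001  0.    -1.   ] t 7.05 open 0.0625 joints [ 0.2   0.44  0.56  1.76 -0.28  1.01  0.87]
shift cm (tool now) [1.000e-02 1.500e-01 1.833e+01]
turn about tool z deg -0.02
shift cm after turn [1.000e-02 1.500e-01 1.833e+01]
7.05 [ 0.4389 -0.3719  0.237 ] [7.072e-01 7.070e-01 4.000e-04 3.000e-04] 0.06248850652426552
top cam at [ 0.435 -0.005  1.249] [[-0.0, -1.0, 0.0], [-0.99, 0.0, -0.1], [0.1, -0.0, -0.99]]
```

View pics/c_top.png

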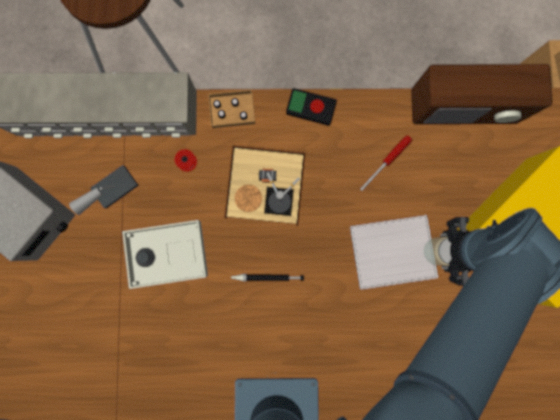

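The jar is held above the tray's far end, and both pads are visible on the board. A yellow box stands beyond the tray with its nearest bottom corner at (456,234), so I'll set the jar 1 cm closer in. Lowering now.

```bash
python3 -c "
from h import *;print(ray('c_top',(456,234),0),ray('c_top',[(351,226),(428,216),(437,281),(360,288)],.012).mean(0))"
python3 -m creep '1 0.1 3 0 0 0 0;0 0 4 0 0 0 0;0 0 4 0 0 0 0;0 0 4 0 0 0 0;0 0 2 0 0 0 0;0 0 .6 0 0 0 0;0 0 0 0 0 0 0;0 0 0 0 0 0 0'
python3 -m creep '0 0 .3 0 0 0 0;0 0 .3 0 0 0 0;0 0 0 0 0 0 0'
python3 -c "
from h import *;tool([.4406,-.3617,.0537],0)"
```

```text
[[ 0.4848796  -0.49593301  0.        ]] [ 0.43523862 -0.32176444  0.012     ]
time_s: 7.9
tcp_pos: [0.4412, -0.3621, 0.0617]
tool_rot: [0.707, 0.708, 0.0, 0.001]
wrist_force: [-0.1, -0.4, -1.6]
opening: 0.0615
time_s: 8.2
tcp_pos: [0.44, -0.3618, 0.0544]
tool_rot: [0.707, 0.707, 0.0, 0.0]
wrist_force: [-0.1, 0.0, -1.1]
opening: 0.0617
at [ 0.44   -0.3618  0.0544] yaw(y axis) 0.04 tilt [ 0.  0. -1.] t 8.2 open 0.0617 joints [ 0.3   0.69  0.42  1.88 -0.44  0.66  0.99]
shift cm (tool now) [0.01 0.06 0.07]
turn about tool z deg 0.04
shift cm after turn [0.01 0.06 0.07]
```

```bash
python3 -m creep '0 0 .15 0 0 0 0;0 0 0 0 0 0 0'
python3 -m creep '0 0 0 0 0 0 1;0 0 0 0 0 0 1;0 0 0 0 0 0 1;0 0 0 0 0 0 1;0 0 0 0 0 0 1;0 0 -2 0 0 0 1;0 0 -4 0 0 0 1;0 0 -4 0 0 0 1'
python3 -m creep '0 0 -4.5 0 0 0 1;0 0 -4.5 0 0 0 1;2 .7 0 0 0 0 1;3.5 1.35 0 0 0 0 1;3.5 1.35 0 0 0 0 1;3.5 1.35 0 0 0 0 1;3.5 1.35 0 0 0 0 1;3.5 1.35 0 0 0 0 1'
python3 -m creep '3.5 1.35 0 0 0 0 1;3.5 1.35 0 0 0 0 1;3.5 1.35 0 0 0 0 1;3.5 1.35 0 0 0 0 1;1.7 .6 0 0 0 0 1;0 0 0 0 0 0 1;0 0 0 0 0 0 1'
python3 -c "
from h import *;tool([.5755,-.0097,.139],0)"; python3 look.py d wrist
```

```text
time_s: 8.4
tcp_pos: [0.44, -0.3621, 0.0528]
tool_rot: [0.707, 0.707, 0.0, 0.0]
wrist_force: [0.1, -0.0, -1.3]
opening: 0.0618
time_s: 9.2
tcp_pos: [0.4393, -0.3616, 0.1535]
tool_rot: [0.707, 0.707, -0.0, -0.001]
wrist_force: [0.4, -0.7, 1.1]
opening: 0.0855
time_s: 10.0
tcp_pos: [0.5146, -0.1654, 0.2429]
tool_rot: [0.707, 0.707, 0.0, 0.0]
wrist_force: [0.8, 0.6, 0.6]
opening: 0.0855
time_s: 10.7
tcp_pos: [0.5737, -0.0114, 0.2427]
tool_rot: [0.707, 0.707, -0.001, 0.0]
wrist_force: [-0.2, -0.7, 0.7]
opening: 0.085
at [ 0.5737 -0.0114  0.2427] yaw(y axis) -0.02 tilt [-0.    -0.001 -1.   ] t 10.7 open 0.085 joints [-0.42  0.42  0.48  1.76 -0.22  1.02  0.14]
shift cm (tool now) [ 0.18  0.18 10.37]
turn about tool z deg -0.02
shift cm after turn [ 0.18  0.18 10.37]
10.7 [ 0.5737 -0.0114  0.2427] [ 7.072e-01  7.070e-01 -6.000e-04  2.000e-04] 0.08497335912105479
wrist cam at [0.574 0.057 0.387] [[1.0, -0.0, 0.0], [-0.0, -0.96, 0.27], [-0.0, -0.27, -0.96]]
```

View pics/d_wrist.png

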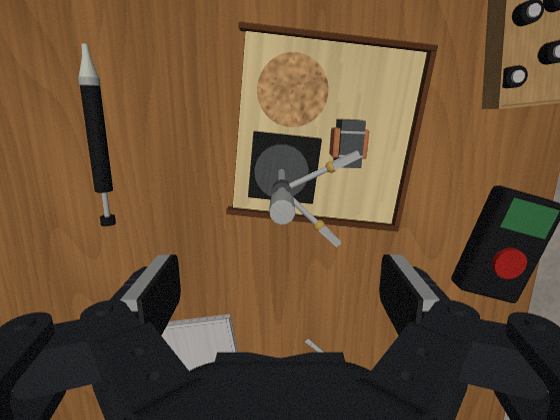

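This view has world +x right and +y up. The cork circle is centred at (292,89), the knob top at (282,211), the base at about (282,172) and the transformer at about (350,143). I'll cross-check these against the earlier numbers.

Run:
```python
from h import *
f='d_wrist';im=cv2.imread('pics/d_wrist.png');hsv=cv2.cvtColor(im,cv2.COLOR_BGR2HSV)
m=cv2.inRange(hsv,(3,95,90),(15,255,235));m[:45]=0;m[132:]=0;m[:,:252]=0;m[:,332:]=0
m=cv2.morphologyEx(m,cv2.MORPH_CLOSE,np.ones((5,5)));c=max(cv2.findContours(m,0,1)[0],key=cv2.contourArea);e=cv2.fitEllipse(c);print('cork',e,ray(f,e[0],.010).round(4))
print('cork hand',ray(f,(292.5,89),.010).round(4),'diam',np.ptp(ray(f,[(257,89),(328,89)],.01)[:,0]))
print('knob',ray(f,(282,211),.170).round(4),'base',ray(f,(282,172),.024).round(4))
print('square',ray(f,[(252,131),(322,138),(317,203),(248,198)],.010).mean(0).round(4))
T=ray(f,[(340,119),(367,121),(362,167),(337,166)],.042);print('transf',T.mean(0).round(4),T.round(4).tolist())
```

```text
cork ((291.7955322265625, 88.869873046875), (67.50070190429688, 71.43400573730469), 22.69148063659668) [[0.5869 0.0767 0.01  ]]
cork hand [[0.5877 0.0765 0.01  ]] diam 0.07545838782939562
knob [[ 0.5755 -0.0098  0.17  ]] base [[ 0.5765 -0.0102  0.024 ]]
square [ 0.5797 -0.0087  0.01  ]
transf [0.6468 0.0222 0.042 ] [[0.634, 0.0465, 0.042], [0.661, 0.0445, 0.042], [0.6591, -0.0017, 0.042], [0.6332, -0.0007, 0.042]]
```

```bash
python3 -m creep '0.15 0.2 3 0 0 0 1;0 0 3 0 0 0 1;0 0 3 0 0 0 1;0 0 1.3 0 0 0 1;0 0 0 0 0 0 1;0 0 0 0 0 0 1'
python3 -c "
from h import *;tool([.5755,-.0097,.139],0)"
```

```text
time_s: 11.35
tcp_pos: [0.5768, -0.0094, 0.1409]
tool_rot: [0.707, 0.707, 0.0, 0.001]
wrist_force: [0.2, 0.1, 1.0]
opening: 0.0855
at [ 0.5768 -0.0094  0.1409] yaw(y axis) -0.05 tilt [ 0.001 -0.    -1.   ] t 11.35 open 0.0855 joints [-0.38  0.56  0.43  1.83 -0.3   0.82  0.2 ]
shift cm (tool now) [-0.03 -0.13  0.19]
turn about tool z deg -0.05
shift cm after turn [-0.03 -0.13  0.19]
```

```bash
python3 -m creep '0 -.1 .3 0 0 0 0;0 0 0 0 0 0 0;0 0 0 0 0 0 0;0 0 0 0 0 0 0;0 0 0 0 0 0 0;0 0 0 0 0 0 0;0 0 0 0 0 0 0;0 0 0 0 0 0 0'
python3 -m creep '0 0 0 0 0 0 0;0 0 0 0 0 0 0;0 0 0 0 0 0 0'
python3 -c "
from h import *;tool([.4295,-.2723,.139],0)"
```

```text
time_s: 12.15
tcp_pos: [0.5755, -0.0083, 0.1373]
tool_rot: [0.707, 0.707, 0.0, 0.0]
wrist_force: [-1.5, 0.6, 6.3]
opening: 0.0163
time_s: 12.45
tcp_pos: [0.5755, -0.0083, 0.1373]
tool_rot: [0.707, 0.707, 0.0, 0.0]
wrist_force: [-0.7, 0.5, 5.7]
opening: 0.0169
at [ 0.5755 -0.0083  0.1373] yaw(y axis) 0.04 tilt [ 0.001  0.    -1.   ] t 12.45 open 0.0169 joints [-0.38  0.56  0.42  1.83 -0.31  0.81  0.2 ]
shift cm (tool now) [-26.39 -14.61  -0.19]
turn about tool z deg 0.04
shift cm after turn [-26.4  -14.6   -0.19]
```

```bash
python3 -m creep '0 0 -1 0 0 0 0;0 0 -2 0 0 0 0;0 0 -2.5 0 0 0 0;0 0 -2.5 0 0 0 0;0 0 -1 0 0 0 0;-1 -.5 0 0 0 0 0;-2 -1.1 0 0 0 0 0;-2.4 -1.3 0 0 0 0 0'
python3 -m creep '-2.4 -1.3 0 0 0 0 0;-2.4 -1.3 0 0 0 0 0;-2.4 -1.3 0 0 0 0 0;-2.4 -1.3 0 0 0 0 0;-2.4 -1.3 0 0 0 0 0;-2.4 -1.3 0 0 0 0 0;-2.4 -1.3 0 0 0 0 0;-2 -1.1 0 0 0 0 0'
python3 -m creep '-1.5 -.8 0 0 0 0 0;-.7 -.4 0 0 0 0 0;0 0 0 0 0 0 0;0 0 0 0 0 0 0'
python3 -c "
from h import *;tool([.4295,-.2723,.1325],0)"; python3 look.py e scene
```

```text
time_s: 13.25
tcp_pos: [0.5446, -0.0627, 0.2251]
tool_rot: [0.706, 0.708, -0.001, -0.001]
wrist_force: [-0.0, -1.0, -4.7]
opening: 0.0168
time_s: 14.05
tcp_pos: [0.4416, -0.2519, 0.2253]
tool_rot: [0.707, 0.707, -0.001, -0.001]
wrist_force: [0.1, 0.4, -3.3]
opening: 0.0165
time_s: 14.45
tcp_pos: [0.4323, -0.2715, 0.2262]
tool_rot: [0.707, 0.708, 0.0, -0.001]
wrist_force: [1.0, -0.7, -4.4]
opening: 0.0164
at [ 0.4323 -0.2715  0.2262] yaw(y axis) 0.07 tilt [-0.001  0.001 -1.   ] t 14.45 open 0.0164 joints [ 0.01  0.34  0.57  1.93 -0.23  0.93  0.69]
shift cm (tool now) [-0.09 -0.27  9.37]
turn about tool z deg 0.07
shift cm after turn [-0.09 -0.27  9.37]
14.45 [ 0.4323 -0.2715  0.2262] [ 7.067e-01  7.075e-01  0.000e+00 -6.000e-04] 0.016400692085801947
scene cam at [0.926 0.229 0.767] [[-0.54, 0.84, 0.01], [0.71, 0.46, -0.53], [-0.46, -0.28, -0.84]]
```

View pics/e_scene.png

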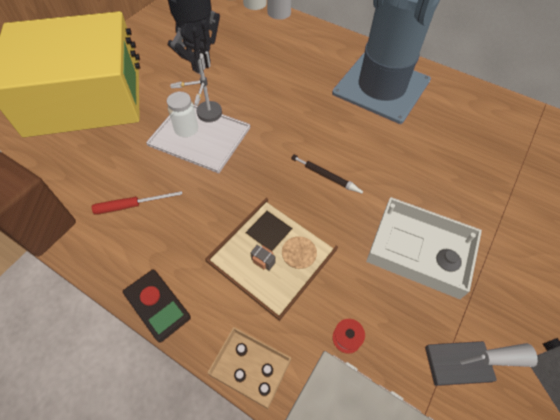

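The jar stands upright in the tray at (183,118). The stand hangs straight at (207,100), with its arms clear of the jar. Lowering it and then releasing.

```bash
python3 -m creep '-.1 -.2 2 0 0 0 0;0 0 2.5 0 0 0 0;0 0 2.5 0 0 0 0;0 0 1.2 0 0 0 0;0 0 .6 0 0 0 0;0 0 .3 0 0 0 0;0 0 .3 0 0 0 0;0 0 0 0 0 0 0'
python3 -c "
from h import *;tool([.4295,-.2723,.1315],0)"
```

```text
time_s: 15.3
tcp_pos: [0.4308, -0.2736, 0.1332]
tool_rot: [0.707, 0.707, 0.0, 0.0]
wrist_force: [-1.0, -0.1, -4.4]
opening: 0.0162
at [ 0.4308 -0.2736  0.1332] yaw(y axis) 0.04 tilt [ 0.001 -0.    -1.   ] t 15.3 open 0.0162 joints [ 0.08  0.48  0.5   2.01 -0.34  0.73  0.79]
shift cm (tool now) [ 0.13 -0.13  0.17]
turn about tool z deg 0.04
shift cm after turn [ 0.13 -0.13  0.17]
```

```bash
python3 -m creep '0 0 .15 0 0 0 0;0 0 0.1 0 0 0 0;0 0 0 0 0 0 0'
python3 -m creep '0 0 0 0 0 0 1;0 0 0 0 0 0 1;0 0 0 0 0 0 1;0 0 0 0 0 0 1;0 0 0 0 0 0 1;0 0 0 0 0 0 1'
python3 -m creep '0 0 -1 0 0 0 1;0 0 -3 0 0 0 1;0 0 -3 0 0 0 1;0 0 -3 0 0 0 1;0 0 0 0 0 0 1;0 0 0 0 0 0 1'
python3 -c "
from h import *;tool([.6468,.0222,.15],84)"; python3 look.py f wrist
```

```text
time_s: 15.6
tcp_pos: [0.4311, -0.2738, 0.1313]
tool_rot: [0.707, 0.707, 0.0, 0.001]
wrist_force: [-1.2, 1.2, 4.7]
opening: 0.0163
time_s: 16.2
tcp_pos: [0.4303, -0.2735, 0.1303]
tool_rot: [0.707, 0.707, -0.0, -0.0]
wrist_force: [-0.1, -0.2, 0.0]
opening: 0.085
time_s: 16.8
tcp_pos: [0.4307, -0.2735, 0.2311]
tool_rot: [0.707, 0.707, 0.001, 0.001]
wrist_force: [0.2, -0.4, -0.6]
opening: 0.0853
at [ 0.4307 -0.2735  0.2311] yaw(y axis) 0.04 tilt [ 0.002 -0.    -1.   ] t 16.8 open 0.0853 joints [ 0.    0.33  0.59  1.93 -0.23  0.94  0.7 ]
shift cm (tool now) [29.56 21.61  8.14]
turn about tool z deg -83.96
shift cm after turn [-18.39  31.66   8.18]
16.8 [ 0.4307 -0.2735  0.2311] [7.068e-01 7.074e-01 5.000e-04 8.000e-04] 0.08525492828941705
wrist cam at [ 0.43  -0.205  0.375] [[1.0, 0.0, 0.0], [-0.0, -0.96, 0.27], [0.0, -0.27, -0.96]]
```

View pics/f_wrist.png

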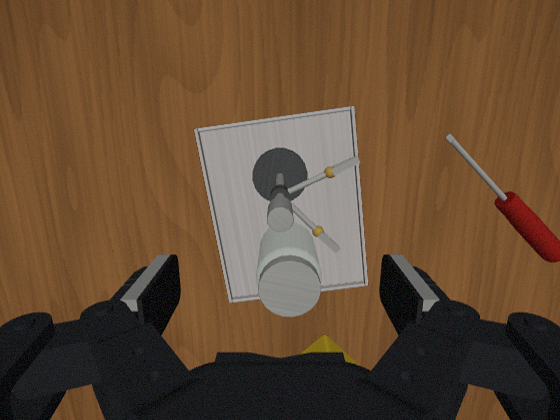

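Both stand upright in the tray, the stand base at (280,174) and the jar cap at (289,287). I'll check their tray-frame coordinates while moving to the transformer.

```bash
python3 - <<'E'
from h import *
P=ray('f_wrist',[(195,129),(353,106),(367,284),(231,302)],.012)[:,:2];c=P.mean(0)
print('tray',c.round(4),[np.linalg.norm(P[i]-P[i-1]).round(3) for i in range(4)])
y=(P[0]+P[1]-P[2]-P[3]);y/=np.linalg.norm(y);x=np.array([y[1],-y[0]])
for n,q in [('stand',ray('f_wrist',(280,174),.018)[0,:2]),('jar',ray('f_wrist',(289.5,287),.104)[0,:2])]: print(n,q.round(4),'tray xy',(x@(q-c)).round(4),(y@(q-c)).round(4))
E
python3 -m creep '1.6 1.2 0 0 0 0 1;3.3 2.4 0 0 0 0 1;3.3 2.4 0 0 0 0 1;3.3 2.4 0 0 0 0 1;3.3 2.4 0 0 0 0 1;3.3 2.4 0 0 0 0 1;3.3 2.4 0 0 0 0 1;3.3 2.4 0 0 0 0 1'
python3 -m creep '3.3 2.4 0 0 0 0 1;1.6 1.2 0 0 0 0 1;0 0 0 0 0 -8.4 1;0 0 0 0 0 -8.4 1;0 0 0 0 0 -8.4 1;0 0 0 0 0 -8.4 1;0 0 0 0 0 -8.4 1;0 0 0 0 0 -8.4 1'
python3 -m creep '0 0 0 0 0 -8.4 1;0 0 0 0 0 -8.4 1;0 0 0 0 0 -8.4 1;0 0 0 0 0 -8.4 1;0 0 0 0 0 0 1;0 0 0 0 0 0 1'
python3 -c "
from h import *;tool([.6468,.0222,.10],84)"; python3 look.py g wrist
```

```text
tray [ 0.4396 -0.3177] [np.float64(0.209), np.float64(0.167), np.float64(0.208), np.float64(0.166)]
stand [ 0.4318 -0.2733] tray xy -0.0014 0.045
jar [ 0.4401 -0.36  ] tray xy -0.0055 -0.042
time_s: 17.65
tcp_pos: [0.6101, -0.0248, 0.2288]
tool_rot: [0.707, 0.707, -0.001, -0.001]
wrist_force: [0.9, -0.9, -0.2]
opening: 0.0854
time_s: 18.45
tcp_pos: [0.6452, 0.0226, 0.2285]
tool_rot: [0.336, 0.942, -0.001, -0.001]
wrist_force: [0.2, 0.2, -0.8]
opening: 0.0855
time_s: 19.05
tcp_pos: [0.6456, 0.0225, 0.2292]
tool_rot: [0.054, 0.999, -0.0, -0.001]
wrist_force: [-0.5, 0.9, 0.6]
opening: 0.0857
at [0.6456 0.0225 0.2292] yaw(y axis) 83.8 tilt [-0.002  0.    -1.   ] t 19.05 open 0.0857 joints [-0.19  0.53  0.13  1.56 -0.08  1.06  1.42]
shift cm (tool now) [-0.15 -0.02 12.92]
turn about tool z deg -0.2
shift cm after turn [-0.15 -0.02 12.92]
19.05 [0.6456 0.0225 0.2292] [ 0.0541  0.9985 -0.     -0.001 ] 0.0856571257279271
wrist cam at [0.579 0.03  0.373] [[0.11, 0.99, 0.0], [0.96, -0.1, 0.27], [0.26, -0.03, -0.96]]
```

View pics/g_wrist.png

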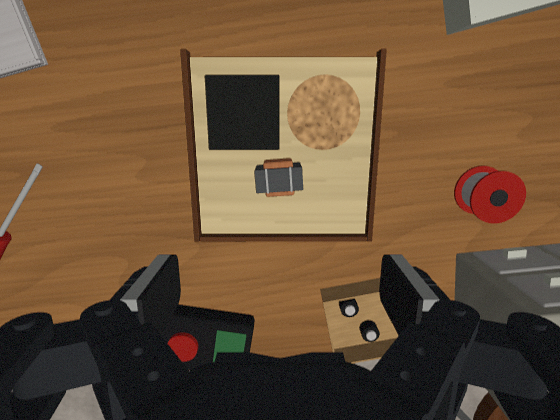

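The board is clear of the other two. The transformer core spans about (255–302, 163–194) and sits slightly rotated from the board. I'll measure it and the empty pads exactly.

Run:
```python
from h import *
f='g_wrist';im=cv2.imread('pics/g_wrist.png');hsv=cv2.cvtColor(im,cv2.COLOR_BGR2HSV);v=hsv[...,2]
def rect(m,z,n):
    c=max(cv2.findContours(m.astype(np.uint8),0,1)[0],key=cv2.contourArea)
    B=ray(f,cv2.boxPoints(cv2.minAreaRect(c)),z)[:,:2];e=[np.linalg.norm(B[i]-B[(i+1)%4]) for i in range(4)];i=int(np.argmax(e));d=B[(i+1)%4]-B[i]
    print(n,B.mean(0).round(4),np.round(e,4),'long dir',(np.degrees(np.arctan2(d[1],d[0]))%180).round(1))
m=np.zeros(v.shape);m[60:155,200:284]=v[60:155,200:284]<60;rect(m,.010,'square')
w=(v<110)&(hsv[...,1]<90);m=np.zeros(v.shape);m[155:200,245:312]=w[155:200,245:312];rect(m,.042,'core incl. side')
ys=[(r,np.where(m[r])[0].min(),np.where(m[r])[0].max()) for r in range(160,200,3) if m[r].any()];print(ys)
m=cv2.inRange(hsv,(3,95,90),(15,255,235));m[:65]=0;m[158:]=0;m[:,:284]=0;m[:,365:]=0
m=cv2.morphologyEx(m,cv2.MORPH_CLOSE,np.ones((5,5)));c=max(cv2.findContours(m,0,1)[0],key=cv2.contourArea);e=cv2.fitEllipse(c);print('cork',np.round(e[1],1),ray(f,e[0],.010).round(4))
```

```text
square [ 0.5784 -0.0096] [0.0741 0.0747 0.0784 0.0748] long dir 83.8
core incl. side [0.6465 0.0218] [0.0216 0.0239 0.022  0.0239] long dir 177.0
[(163, np.int64(293), np.int64(299)), (166, np.int64(256), np.int64(301)), (169, np.int64(255), np.int64(301)), (172, np.int64(254), np.int64(301)), (175, np.int64(255), np.int64(301)), (178, np.int64(255), np.int64(302)), (181, np.int64(255), np.int64(302)), (184, np.int64(256), np.int64(302)), (187, np.int64(256), np.int64(302)), (190, np.int64(256), np.int64(298))]
cork [61.6 67.1] [[0.5871 0.0741 0.01  ]]
```

```bash
python3 -m creep '-.1 0 4 0 0 -3.5 1;0 0 4.5 0 0 0 1;0 0 4.5 0 0 0 1;0 0 4 0 0 0 1;0 0 2.5 0 0 0 1;0 0 1.2 0 0 0 1;0 0 0 0 0 0 1'
python3 -c "
from h import *;tool([.6466,.022,.016],87.5)"
```

```text
time_s: 19.8
tcp_pos: [0.646, 0.0225, 0.0217]
tool_rot: [0.022, 1.0, -0.0, -0.001]
wrist_force: [0.5, -0.1, 0.4]
opening: 0.0853
at [0.646  0.0225 0.0217] yaw(y axis) 87.47 tilt [-0.003 -0.001 -1.   ] t 19.8 open 0.0853 joints [-0.16  0.8   0.08  1.66 -0.09  0.69  1.49]
shift cm (tool now) [-0.07 -0.05  0.57]
turn about tool z deg -0.03
shift cm after turn [-0.07 -0.05  0.57]
```

```bash
python3 -m creep '-.05 0 .6 0 0 0 0;0 0 0 0 0 0 0;0 0 0 0 0 0 0;0 0 0 0 0 0 0;0 0 0 0 0 0 0;0 0 0 0 0 0 0;0 0 0 0 0 0 0;0 0 0 0 0 0 0'
python3 -m creep '0 0 0 0 0 0 0;0 0 -1 0 0 0 0;0 0 -2 0 0 0 0;0 0 -3 0 0 0 0;0 0 -4 0 0 0 0;0 0 -3 0 0 0 0;0 0 -1 0 0 0 0;0 0 0 0 0 0 0'
python3 -c "
from h import *;tool([.4392,.2511,.15],98.4)"
```

```text
time_s: 20.6
tcp_pos: [0.6489, 0.0226, 0.0188]
tool_rot: [0.022, 1.0, 0.0, 0.001]
wrist_force: [-0.3, -0.5, 5.9]
opening: 0.0464
time_s: 21.4
tcp_pos: [0.6483, 0.0226, 0.1586]
tool_rot: [0.022, 1.0, 0.0, 0.001]
wrist_force: [0.1, 0.6, -3.4]
opening: 0.0468
at [0.6483 0.0226 0.1586] yaw(y axis) 87.53 tilt [ 0.002  0.    -1.   ] t 21.4 open 0.0468 joints [-0.18  0.61  0.11  1.61 -0.08  0.92  1.48]
shift cm (tool now) [21.87 21.93  0.82]
turn about tool z deg -10.87
shift cm after turn [17.35 25.66  0.83]
```

```bash
python3 -m creep '0 0 0 0 0 -5.5 0;0 0 0 0 0 -5.4 0;1.5 2 0 0 0 0 0;2.3 3.4 0 0 0 0 0;2.3 3.4 0 0 0 0 0;2.3 3.4 0 0 0 0 0;1.2 1.8 0 0 0 0 0;0 0 0 0 0 0 0'
python3 -m creep '0 0 0 0 0 0 0;0 0 0 0 0 0 0'
python3 -c "
from h import *;tool([.4392,.2511,.10],98.4)"; python3 look.py i wrist
```

```text
time_s: 22.2
tcp_pos: [0.5278, 0.1504, 0.155]
tool_rot: [-0.077, 0.997, 0.0, -0.003]
wrist_force: [0.0, 0.1, -2.4]
opening: 0.0468
time_s: 22.4
tcp_pos: [0.5323, 0.1456, 0.1563]
tool_rot: [-0.073, 0.997, -0.001, -0.001]
wrist_force: [-0.3, 0.2, -2.5]
opening: 0.0468
at [0.5323 0.1456 0.1563] yaw(y axis) 98.35 tilt [-0.001 -0.001 -1.   ] t 22.4 open 0.0468 joints [-0.38  0.47  0.04  1.87 -0.02  0.81  1.39]
shift cm (tool now) [ 7.67 11.8   5.63]
turn about tool z deg -0.05
shift cm after turn [ 7.66 11.81  5.63]
22.4 [0.5323 0.1456 0.1563] [-7.280e-02  9.973e-01 -6.000e-04 -6.000e-04] 0.046767361781337655
wrist cam at [0.466 0.136 0.3  ] [[-0.14, 0.99, -0.0], [0.95, 0.14, 0.27], [0.26, 0.04, -0.96]]
```

View pics/i_wrist.png

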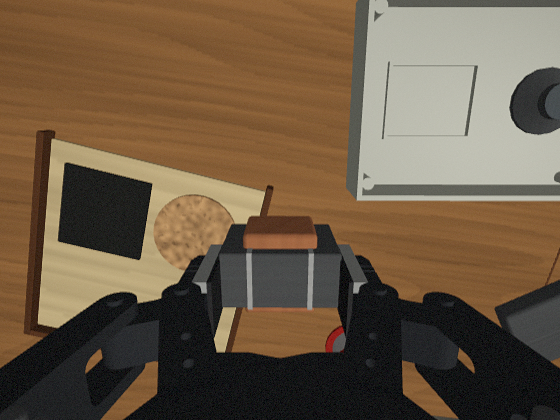

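The transformer is held squarely, its core top at (219–345, 250–307). The bay outline is clear, with corners at (389,63), (477,66), (467,135) and (384,137).

Run:
```python
from h import *
for f,Q in [('i_wrist',[(389,63),(477,66),(467,135),(384,137)]),('b_wrist',[(436,37),(507,27),(505,83),(437,95)])]:
  for z in (.004,.009):
    P=ray(f,Q,z)[:,:2];y=P[1]+P[2]-P[0]-P[3];print(f,z,P.mean(0).round(4),[np.linalg.norm(P[i]-P[i-1]).round(4) for i in range(4)],'y dir',np.degrees(np.arctan2(y[1],y[0])).round(1))
P=ray('i_wrist',[(357,3),(358,199)],.0)[:,:2];print('shell -y side foot',P.round(4))
P=ray('i_wrist',[(219,250),(345,250),(345,307),(219,307)],.1795)
from rig import robot
s=robot.get_state();R=Ro.from_quat(s['tool_rot']).as_matrix();print('held core in tool',((P-s['tcp_pos'])@R).round(4).tolist())
```

```text
i_wrist 0.004 [0.4413 0.2601] [np.float64(0.0598), np.float64(0.0725), np.float64(0.0558), np.float64(0.0717)] y dir 98.1
i_wrist 0.009 [0.4417 0.258 ] [np.float64(0.0588), np.float64(0.0713), np.float64(0.0548), np.float64(0.0705)] y dir 98.1
b_wrist 0.004 [0.4422 0.2609] [np.float64(0.0586), np.float64(0.0733), np.float64(0.0556), np.float64(0.0732)] y dir 98.5
b_wrist 0.009 [0.4428 0.2583] [np.float64(0.0578), np.float64(0.0723), np.float64(0.0549), np.float64(0.0723)] y dir 98.5
shell -y side foot [[0.3764 0.1854]
 [0.5346 0.2194]]
held core in tool [[0.0148, -0.0229, -0.0229], [0.0148, 0.026, -0.023], [-0.0103, 0.0273, -0.023], [-0.0103, -0.0241, -0.023]]
```

The wrist and top estimates of the bay differ by about 7 mm in y, so I'll take a straight-down look from over it.

```bash
python3 -m creep '0 2 0 0 0 0 0;0 3.3 0 0 0 0 0;0 3.3 0 0 0 0 0;0 2 0 0 0 0 0;0 0 0 0 0 0 0;0 0 0 0 0 0 0'
python3 look.py j wrist; python3 -c "
import cv2;im=cv2.imread('pics/j_wrist.png')[0:225,130:430];cv2.imwrite('pics/j_crop.png',cv2.resize(im,None,fx=2.6,fy=2.6,interpolation=cv2.INTER_CUBIC))"
```

```text
time_s: 23.05
tcp_pos: [0.517, 0.251, 0.1569]
tool_rot: [-0.073, 0.997, -0.0, -0.0]
wrist_force: [-0.2, 0.3, -2.9]
opening: 0.0467
23.05 [0.517  0.251  0.1569] [-7.330e-02  9.973e-01 -4.000e-04 -1.000e-04] 0.04673646066359766
wrist cam at [0.45  0.242 0.301] [[-0.15, 0.99, -0.0], [0.95, 0.14, 0.27], [0.26, 0.04, -0.96]]
```

View pics/j_crop.png

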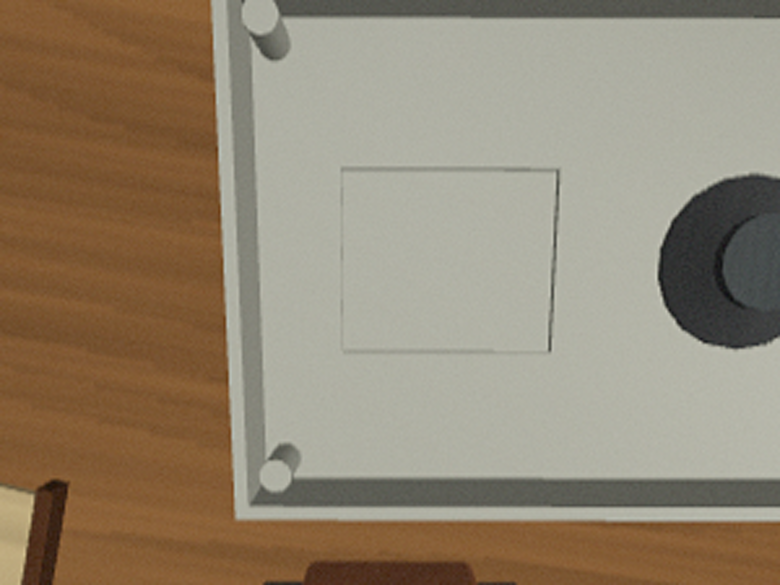

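The crop shows the bay's inner edges clearly: x from 342 to 557/550, y from 169 to 352. The shell's −y wall is to the left and the loudspeaker to the right.

Run:
```python
from h import *
f='j_wrist';r=lambda Q,z: ray(f,np.array(Q)/2.6+[130,0],z)[:,:2]
P=r([(342,169),(556,170),(550,351),(342,352)],.006);c=P.mean(0);y=P[1]+P[2]-P[0]-P[3];a=np.degrees(np.arctan2(y[1],y[0]));y/=np.linalg.norm(y)
print('bay',c.round(4),[np.linalg.norm(P[i]-P[i-1]).round(4) for i in range(4)],'y dir',a.round(1))
S=r([(658,262)],.026)[0];print('speaker near edge along y from bay (expect .068)',(y@(S-c)).round(4))
W=r([(265,260)],.008);print('inner -y wall foot (expect about -.062)',(y@(W[0]-c)).round(4))
print('shell -y outer rim (expect -.065)',(y@(r([(228,260)],.045)[0]-c)).round(4))
x=np.array([y[1],-y[0]]);tool([*(c-x*.002*-1*-1-y*.0012),.10],a)
print('x dir',x)
```

```text
bay [0.4416 0.2593] [np.float64(0.0566), np.float64(0.0673), np.float64(0.056), np.float64(0.069)] y dir 98.4
speaker near edge along y from bay (expect .068) 0.0621
inner -y wall foot (expect about -.062) -0.0586
shell -y outer rim (expect -.065) -0.0639
at [0.5172 0.2501 0.1569] yaw(y axis) 98.33 tilt [-0.    -0.001 -1.   ] t 23.1 open 0.047 joints [-0.55  0.5   0.02  1.81 -0.01  0.84  1.2 ]
shift cm (tool now) [7.54 1.89 5.69]
turn about tool z deg -0.05
shift cm after turn [7.54 1.9  5.69]
x dir [0.98931551 0.14579036]
```

```bash
python3 -m creep '2.1 .6 0 0 0 0 0;3 .8 0 0 0 0 0;2 .5 0 0 0 0 0;0 0 2 0 0 0 0;0 0 3 0 0 0 0;0 0 3 0 0 0 0;0 0 2 0 0 0 0;0 0 0 0 0 0 0'
python3 -c "
from h import *
a=np.radians(98.4);y=np.array([np.cos(a),np.sin(a)]);x=np.array([y[1],-y[0]])
tool([*(np.array([.4416,.2593])+x*.0022-y*.0016),.0168],98.4)"
```

```text
time_s: 23.9
tcp_pos: [0.4426, 0.2573, 0.055]
tool_rot: [-0.072, 0.997, -0.002, -0.002]
wrist_force: [0.2, -0.3, -1.4]
opening: 0.0468
at [0.4426 0.2573 0.055 ] yaw(y axis) 98.29 tilt [-0.004 -0.004 -1.   ] t 23.9 open 0.0468 joints [-0.62  0.58  0.    2.01 -0.    0.56  1.1 ]
shift cm (tool now) [-0.17  0.06  3.82]
turn about tool z deg -0.11
shift cm after turn [-0.17  0.06  3.82]
```

```bash
python3 -m creep '-.15 .05 1.5 0 0 0 0;0 0 1 0 0 0 0;0 0 .7 0 0 0 0;0 0 .3 0 0 0 0;0 0 .2 0 0 0 0;0 0 0 0 0 0 0;0 0 0 0 0 0 0'
python3 -c "
from h import *
tool([.444,.2581,.0168],98.4)"
```

```text
time_s: 24.6
tcp_pos: [0.4452, 0.2611, 0.0206]
tool_rot: [-0.074, 0.997, 0.0, 0.0]
wrist_force: [0.9, -0.7, -2.2]
opening: 0.0469
at [0.4452 0.2611 0.0206] yaw(y axis) 98.44 tilt [ 0.  0. -1.] t 24.6 open 0.0469 joints [-0.62  0.65  0.    2.   -0.    0.49  1.1 ]
shift cm (tool now) [ 0.16 -0.28  0.38]
turn about tool z deg 0.04
shift cm after turn [ 0.16 -0.28  0.38]
```

```bash
python3 -m creep '.15 -.25 .15 0 0 0 0;0 0 .1 0 0 0 0;0 0 .1 0 0 0 0;0 0 0 0 0 0 0;0 0 0 0 0 0 0'
python3 -c "
from h import *
tool([.444,.2581,.0168],98.4)
from rig import robot
print(robot.get_state()['wrist_force'])"
```

```text
time_s: 25.1
tcp_pos: [0.4439, 0.2583, 0.0168]
tool_rot: [-0.074, 0.997, 0.0, 0.0]
wrist_force: [0.6, 0.1, -1.0]
opening: 0.0471
at [0.4439 0.2583 0.0168] yaw(y axis) 98.44 tilt [ 0.  0. -1.] t 25.1 open 0.0471 joints [-0.61  0.65  0.    2.01 -0.    0.48  1.1 ]
shift cm (tool now) [-0.   -0.02  0.  ]
turn about tool z deg 0.04
shift cm after turn [-0.   -0.02  0.  ]
[ 0.56280932  0.05516599 -1.04080422]
```

Position and height match. I'll lower it slightly, open partway (the −y wall is near), retreat and look.

```bash
python3 -m creep '0 0 .1 0 0 0 0;0 0 0 0 0 0 0;0 0 0 0 0 0 .72;0 0 0 0 0 0 .72;0 0 0 0 0 0 .72;0 0 0 0 0 0 .72;0 0 0 0 0 0 .72'
python3 -m creep '0 0 -1 0 0 0 .72;0 0 -3 0 0 0 .72;0 0 -4 0 0 0 .72;0 0 -4 0 0 0 .72;-2 0 -4 0 0 0 1;-3 0 0 0 0 0 1;-3 0 0 0 0 0 1;-2 0 0 0 0 0 1'
python3 -m creep '0 0 0 0 0 0 1;0 0 0 0 0 0 1'
python3 look.py k wrist
```

```text
time_s: 25.8
tcp_pos: [0.4439, 0.2582, 0.0157]
tool_rot: [-0.074, 0.997, -0.0, -0.0]
wrist_force: [0.4, -0.7, -0.7]
opening: 0.0616
time_s: 26.6
tcp_pos: [0.5449, 0.2729, 0.1772]
tool_rot: [-0.073, 0.997, 0.0, 0.001]
wrist_force: [0.3, -0.2, -0.5]
opening: 0.0851
time_s: 26.8
tcp_pos: [0.5421, 0.2727, 0.1759]
tool_rot: [-0.073, 0.997, -0.0, -0.0]
wrist_force: [0.5, 0.1, 0.5]
opening: 0.085
26.8 [0.5421 0.2727 0.1759] [-7.350e-02  9.973e-01 -1.000e-04 -4.000e-04] 0.08501147737358111
wrist cam at [0.475 0.263 0.32 ] [[-0.15, 0.99, -0.0], [0.95, 0.14, 0.27], [0.26, 0.04, -0.96]]
```

View pics/k_wrist.png

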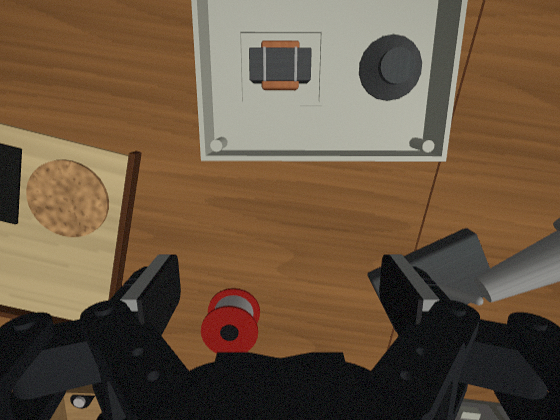

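The transformer lies in the bay: core (249–311, 47–83) inside the bay outline (241–321, 32–105), parallel to it. I'll check the numbers while moving back to the stand.

```bash
python3 - <<'E'
from h import *
f='k_wrist';c=ray(f,[(241,33),(320,33),(320,104),(241,104)],.006).mean(0);t=ray(f,[(249,48),(311,48),(311,83),(249,83)],.040)
print('bay',c.round(4),'transf',t.mean(0).round(4),'diff',(t.mean(0)-c)[:2].round(4),[np.linalg.norm(t[i]-t[i-1]).round(3) for i in range(4)])
E
python3 -m creep '0 0 -3 0 0 8.2 1;0 0 -3.4 0 0 8.2 1;0 0 0 0 0 8.2 1;0 0 0 0 0 8.2 1;0 0 0 0 0 8.2 1;0 0 0 0 0 8.2 1;0 0 0 0 0 8.2 1;0 0 0 0 0 8.2 1'
python3 -m creep '0 0 0 0 0 8.2 1;0 0 0 0 0 8.2 1;0 0 0 0 0 8.2 1;0 0 0 0 0 8.2 1;-2 -.4 0 0 0 0 1;-3.9 -.8 0 0 0 0 1;-3.9 -.8 0 0 0 0 1;-3.9 -.8 0 0 0 0 1'
python3 -m creep '-3.9 -.8 0 0 0 0 1;-3.9 -.8 0 0 0 0 1;-3.9 -.8 0 0 0 0 1;-3.9 -.8 0 0 0 0 1;-3.9 -.8 0 0 0 0 1;-3.9 -.8 0 0 0 0 1;-3.9 -.8 0 0 0 0 1;-3.9 -.8 0 0 0 0 1'
python3 -m creep '-3.9 -.8 0 0 0 0 1;-3.9 -.8 0 0 0 0 1;-1.8 -.4 0 0 0 0 1;0 0 0 0 0 0 1;0 0 0 0 0 0 1'
python3 -c "
from h import *
tool([.4312,-.2735,.1315],0)"; python3 look.py l wrist
```

```text
bay [0.4426 0.2593 0.006 ] transf [0.4436 0.259  0.04  ] diff [ 0.0009 -0.0003] [np.float64(0.025), np.float64(0.048), np.float64(0.025), np.float64(0.049)]
time_s: 27.65
tcp_pos: [0.5413, 0.273, 0.2399]
tool_rot: [0.481, 0.877, -0.0, -0.001]
wrist_force: [0.3, -0.8, -0.6]
opening: 0.0855
time_s: 28.45
tcp_pos: [0.513, 0.1349, 0.2397]
tool_rot: [0.706, 0.708, -0.0, -0.001]
wrist_force: [0.9, 0.2, 0.0]
opening: 0.0854
time_s: 29.25
tcp_pos: [0.4496, -0.1765, 0.2398]
tool_rot: [0.707, 0.708, 0.001, -0.001]
wrist_force: [0.4, -0.5, -0.6]
opening: 0.0854
time_s: 29.75
tcp_pos: [0.4307, -0.2709, 0.2396]
tool_rot: [0.707, 0.707, 0.001, -0.001]
wrist_force: [-0.1, 0.6, 0.1]
opening: 0.0854
at [ 0.4307 -0.2709  0.2396] yaw(y axis) 0.04 tilt [-0.     0.002 -1.   ] t 29.75 open 0.0854 joints [-0.04  0.33  0.64  1.93 -0.24  0.96  0.71]
shift cm (tool now) [-0.28  0.05 10.81]
turn about tool z deg 0.04
shift cm after turn [-0.28  0.05 10.81]
29.75 [ 0.4307 -0.2709  0.2396] [ 7.069e-01  7.074e-01  5.000e-04 -7.000e-04] 0.08536333306384754
wrist cam at [ 0.431 -0.203  0.384] [[1.0, 0.0, 0.0], [0.0, -0.96, 0.27], [0.0, -0.27, -0.96]]
```

```bash
python3 -m creep '-.25 0 3 0 0 0 1;0 0 3 0 0 0 1;0 0 3 0 0 0 1;0 0 1.8 0 0 0 1;0 0 0 0 0 0 1;0 0 0 0 0 0 1'
python3 -m creep '0 0 0 0 0 0 0;0 0 0 0 0 0 0;0 0 0 0 0 0 0;0 0 0 0 0 0 0;0 0 0 0 0 0 0;0 0 0 0 0 0 0;0 0 0 0 0 0 0;0 0 0 0 0 0 0'
python3 -m creep '0 0 0 0 0 0 0;0 0 0 0 0 0 0'
python3 -c "
from h import *
tool([.4312,-.2735,.1315],0)"
```

```text
time_s: 30.4
tcp_pos: [0.4316, -0.2736, 0.1322]
tool_rot: [0.706, 0.708, 0.0, -0.0]
wrist_force: [0.0, 0.6, -0.3]
opening: 0.0852
time_s: 31.2
tcp_pos: [0.4313, -0.2748, 0.1323]
tool_rot: [0.707, 0.707, 0.0, 0.0]
wrist_force: [-2.0, 1.0, 6.0]
opening: 0.0162
time_s: 31.4
tcp_pos: [0.4313, -0.2748, 0.1323]
tool_rot: [0.707, 0.707, 0.0, 0.0]
wrist_force: [-1.1, 0.8, 5.4]
opening: 0.0165
at [ 0.4313 -0.2748  0.1323] yaw(y axis) 0.03 tilt [ 0.001  0.    -1.   ] t 31.4 open 0.0165 joints [ 0.05  0.5   0.55  2.01 -0.38  0.74  0.83]
shift cm (tool now) [ 0.13 -0.01  0.08]
turn about tool z deg 0.03
shift cm after turn [ 0.13 -0.01  0.08]
```

```bash
python3 -m creep '0 0 -1 0 0 0 0;0 0 -2 0 0 0 0;0 0 -2.5 0 0 0 0;0 0 -2.5 0 0 0 0;0 0 -1 0 0 0 0;1 .5 0 0 0 0 0;2 1.1 0 0 0 0 0;2.4 1.34 0 0 0 0 0'
python3 -m creep '2.4 1.34 0 0 0 0 0;2.4 1.34 0 0 0 0 0;2.4 1.34 0 0 0 0 0;2.4 1.34 0 0 0 0 0;2.4 1.34 0 0 0 0 0;2.4 1.34 0 0 0 0 0;2.4 1.34 0 0 0 0 0;2 1.1 0 0 0 0 0'
python3 -m creep '1.5 .8 0 0 0 0 0;.7 .4 0 0 0 0 0;0 0 0 0 0 0 0;0 0 0 0 0 0 0'
python3 -c "
from h import *
tool([.579,-.010,.1395],0)"
```

```text
time_s: 32.2
tcp_pos: [0.4598, -0.2194, 0.2205]
tool_rot: [0.707, 0.707, -0.001, -0.001]
wrist_force: [-0.4, -0.7, -3.6]
opening: 0.0161
time_s: 33.0
tcp_pos: [0.5648, -0.0294, 0.2198]
tool_rot: [0.706, 0.708, -0.001, -0.001]
wrist_force: [-0.4, -0.0, -4.5]
opening: 0.0162
time_s: 33.4
tcp_pos: [0.5765, -0.0119, 0.2215]
tool_rot: [0.707, 0.707, -0.001, -0.0]
wrist_force: [0.1, -0.1, -4.3]
opening: 0.0162
at [ 0.5765 -0.0119  0.2215] yaw(y axis) -0.04 tilt [-0.001 -0.001 -1.   ] t 33.4 open 0.0162 joints [-0.46  0.46  0.54  1.77 -0.28  0.98  0.19]
shift cm (tool now) [0.2  0.26 8.2 ]
turn about tool z deg -0.04
shift cm after turn [0.19 0.26 8.2 ]
```

```bash
python3 -m creep '.2 .25 2 0 0 0 0;0 0 2.5 0 0 0 0;0 0 2 0 0 0 0;0 0 .9 0 0 0 0;0 0 .4 0 0 0 0;0 0 0 0 0 0 0;0 0 0 0 0 0 0'
python3 -c "
from h import *
tool([.579,-.010,.1383],0)"
```

```text
time_s: 34.1
tcp_pos: [0.5804, -0.009, 0.1448]
tool_rot: [0.707, 0.707, 0.001, 0.001]
wrist_force: [0.9, -1.2, -2.8]
opening: 0.0165
at [ 0.5804 -0.009   0.1448] yaw(y axis) 0.01 tilt [ 0.002  0.    -1.   ] t 34.1 open 0.0165 joints [-0.42  0.57  0.49  1.82 -0.35  0.84  0.24]
shift cm (tool now) [-0.1  -0.14  0.65]
turn about tool z deg 0.01
shift cm after turn [-0.1  -0.14  0.65]
```

```bash
python3 -m creep '-.1 -.1 .3 0 0 0 0;0 0 .2 0 0 0 0;0 0 .1 0 0 0 0;0 0 .1 0 0 0 0;0 0 0 0 0 0 0;0 0 0 0 0 0 0'
python3 -c "
from h import *
tool([.579,-.010,.1383],0)"
```

```text
time_s: 34.7
tcp_pos: [0.5793, -0.0097, 0.1383]
tool_rot: [0.707, 0.707, 0.001, 0.0]
wrist_force: [-3.8, 0.1, 9.6]
opening: 0.0164
at [ 0.5793 -0.0097  0.1383] yaw(y axis) 0.03 tilt [ 0.001  0.001 -1.   ] t 34.7 open 0.0164 joints [-0.42  0.58  0.49  1.83 -0.36  0.82  0.25]
shift cm (tool now) [-0.03 -0.03  0.  ]
turn about tool z deg 0.03
shift cm after turn [-0.03 -0.03  0.  ]
```

It's down on the pad, with the wrist force now pointing up. Releasing it and going for the jar.

```bash
python3 -m creep '0 0 0 0 0 0 1;0 0 0 0 0 0 1;0 0 0 0 0 0 1;0 0 0 0 0 0 1;0 0 0 0 0 0 1;0 0 -1 0 0 0 1;0 0 -3 0 0 0 1;0 0 -3 0 0 0 1'
python3 -m creep '0 0 -3 0 0 0 1;-1.6 -.7 0 0 0 0 1;-3.5 -1.39 0 0 0 0 1;-3.5 -1.39 0 0 0 0 1;-3.5 -1.39 0 0 0 0 1;-3.5 -1.39 0 0 0 0 1;-3.5 -1.39 0 0 0 0 1;-3.5 -1.39 0 0 0 0 1'
python3 -m creep '-3.5 -1.39 0 0 0 0 1;-3.5 -1.39 0 0 0 0 1;-3.5 -1.39 0 0 0 0 1;-2 -.7 0 0 0 0 1;0 0 0 0 0 0 1;0 0 0 0 0 0 1'
python3 -c "
from h import *
tool([.440,-.3615,.054],0)"
```

```text
time_s: 35.5
tcp_pos: [0.5783, -0.0098, 0.2079]
tool_rot: [0.707, 0.707, -0.001, -0.0]
wrist_force: [-0.1, -0.1, 0.3]
opening: 0.0858
time_s: 36.3
tcp_pos: [0.487, -0.2374, 0.2368]
tool_rot: [0.707, 0.707, -0.0, -0.0]
wrist_force: [1.0, -0.3, -0.3]
opening: 0.0858
time_s: 36.9
tcp_pos: [0.4392, -0.3607, 0.2366]
tool_rot: [0.707, 0.707, 0.0, -0.0]
wrist_force: [0.1, 0.2, -0.2]
opening: 0.0858
at [ 0.4392 -0.3607  0.2366] yaw(y axis) -0.04 tilt [-0.     0.001 -1.   ] t 36.9 open 0.0858 joints [ 0.13  0.45  0.63  1.78 -0.31  1.01  0.88]
shift cm (tool now) [-0.1   0.09 18.26]
turn about tool z deg -0.04
shift cm after turn [-0.1   0.09 18.26]
```

```bash
python3 -m creep '-.1 .1 4 0 0 0 1;0 0 4 0 0 0 1;0 0 4 0 0 0 1;0 0 4 0 0 0 1;0 0 2 0 0 0 1;0 0 0 0 0 0 1;0 0 0 0 0 0 1'
python3 -m creep '0 0 0 0 0 0 0;0 0 0 0 0 0 0;0 0 0 0 0 0 0;0 0 0 0 0 0 0;0 0 0 0 0 0 0;0 0 0 0 0 0 0;0 0 0 0 0 0 0;0 0 0 0 0 0 0'
python3 -c "
from h import *
tool([.440,-.3615,.054],0)"
```

```text
time_s: 37.6
tcp_pos: [0.4415, -0.3609, 0.0573]
tool_rot: [0.706, 0.708, 0.0, -0.0]
wrist_force: [0.5, 0.2, 0.6]
opening: 0.0852
time_s: 38.4
tcp_pos: [0.4419, -0.3622, 0.0588]
tool_rot: [0.707, 0.707, 0.001, 0.001]
wrist_force: [-1.3, 1.4, 6.8]
opening: 0.0619
at [ 0.4419 -0.3622  0.0588] yaw(y axis) 0.05 tilt [ 0.003 -0.001 -1.   ] t 38.4 open 0.0619 joints [ 0.26  0.7   0.48  1.88 -0.49  0.68  1.03]
shift cm (tool now) [ 0.07 -0.2   0.48]
turn about tool z deg 0.05
shift cm after turn [ 0.07 -0.2   0.48]
```

```bash
python3 -m creep '0 0 -1.5 0 0 0 0;0 0 -4 0 0 0 0;0 0 -4 0 0 0 0;0 0 -4 0 0 0 0;0 0 -4 0 0 0 0;0 0 -2 0 0 0 0;0 0 0 0 0 0 0'
python3 -m creep '1.7 .6 0 0 0 0 0;3.7 1.23 0 0 0 0 0;3.7 1.23 0 0 0 0 0;3.7 1.23 0 0 0 0 0;3.7 1.23 0 0 0 0 0;3.7 1.23 0 0 0 0 0;3.7 1.23 0 0 0 0 0;3.7 1.23 0 0 0 0 0'
python3 -m creep '3.7 1.23 0 0 0 0 0;3.7 1.23 0 0 0 0 0;3.7 1.23 0 0 0 0 0;3.7 1.23 0 0 0 0 0;1 .4 0 0 0 0 0;0 0 0 0 0 0 0;0 0 0 0 0 0 0'
python3 -c "
from h import *
tool([.587,.0748,.0655],0)"; python3 look.py m scene wrist
```

```text
time_s: 39.1
tcp_pos: [0.4421, -0.3632, 0.2561]
tool_rot: [0.707, 0.707, 0.001, 0.004]
wrist_force: [-0.1, 0.3, -1.7]
opening: 0.0617
time_s: 39.9
tcp_pos: [0.5321, -0.0839, 0.251]
tool_rot: [0.707, 0.707, -0.0, -0.001]
wrist_force: [-0.3, 0.0, -0.9]
opening: 0.062
time_s: 40.6
tcp_pos: [0.585, 0.0707, 0.2512]
tool_rot: [0.707, 0.707, -0.001, 0.0]
wrist_force: [0.5, -0.5, -1.9]
opening: 0.0617
at [0.585  0.0707 0.2512] yaw(y axis) -0.05 tilt [-0.001 -0.001 -1.   ] t 40.6 open 0.0617 joints [-0.59  0.45  0.54  1.71 -0.26  1.06  0.03]
shift cm (tool now) [ 0.44  0.22 18.57]
turn about tool z deg -0.05
shift cm after turn [ 0.44  0.22 18.57]
40.6 [0.585  0.0707 0.2512] [ 0.7074  0.7068 -0.001   0.    ] 0.0617050803418619
scene cam at [0.926 0.229 0.767] [[-0.54, 0.84, 0.01], [0.71, 0.46, -0.53], [-0.46, -0.28, -0.84]]
wrist cam at [0.585 0.139 0.395] [[1.0, -0.0, -0.0], [-0.0, -0.96, 0.27], [-0.0, -0.27, -0.96]]
```

View pics/m_scene.png

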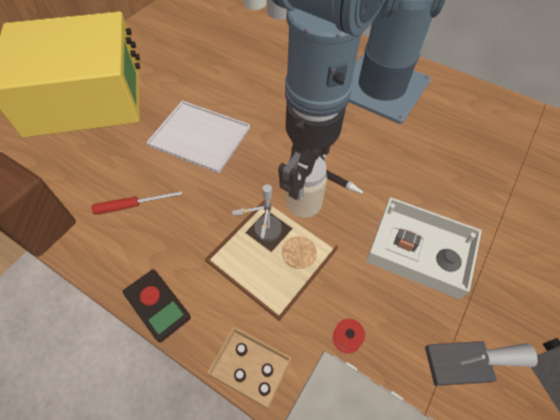

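The stand is upright on the black pad at (267,228), the transformer is in the bay at (408,240), and the jar hangs above the cork at (299,252). Lowering the jar.

```bash
python3 -m creep '.4 .2 3 0 0 0 0;0 0 4 0 0 0 0;0 0 4 0 0 0 0;0 0 3.5 0 0 0 0;0 0 2 0 0 0 0;0 0 1 0 0 0 0;0 0 0 0 0 0 0;0 0 0 0 0 0 0'
python3 -c "
from h import *
tool([.587,.0748,.0648],0)"
```

```text
time_s: 41.5
tcp_pos: [0.5887, 0.0758, 0.078]
tool_rot: [0.707, 0.707, 0.001, 0.001]
wrist_force: [-0.3, -1.3, -1.4]
opening: 0.0617
at [0.5887 0.0758 0.078 ] yaw(y axis) -0.02 tilt [ 0.002  0.    -1.   ] t 41.5 open 0.0617 joints [-0.51  0.68  0.42  1.81 -0.4   0.73  0.13]
shift cm (tool now) [-0.1  -0.17  1.32]
turn about tool z deg -0.02
shift cm after turn [-0.1  -0.17  1.32]
```

```bash
python3 -m creep '-.1 -.15 .6 0 0 0 0;0 0 .3 0 0 0 0;0 0 .2 0 0 0 0;0 0 .1 0 0 0 0;0 0 0 0 0 0 0;0 0 0 0 0 0 0'
python3 -c "
from h import *
tool([.587,.0748,.0648],0)"
```

```text
time_s: 42.1
tcp_pos: [0.5865, 0.0755, 0.0649]
tool_rot: [0.707, 0.707, 0.0, 0.0]
wrist_force: [0.4, -0.5, -1.1]
opening: 0.0616
at [0.5865 0.0755 0.0649] yaw(y axis) 0.04 tilt [ 0.  0. -1.] t 42.1 open 0.0616 joints [-0.5   0.7   0.41  1.82 -0.41  0.71  0.14]
shift cm (tool now) [-0.07  0.05  0.01]
turn about tool z deg 0.04
shift cm after turn [-0.07  0.05  0.01]
```

```bash
python3 -m creep '0 0 .1 0 0 0 0;0 0 .05 0 0 0 0;0 0 0 0 0 0 0'
python3 -m creep '0 0 0 0 0 0 1;0 0 0 0 0 0 1;0 0 0 0 0 0 1;0 0 0 0 0 0 1;0 0 0 0 0 0 1;0 0 -2 0 0 0 1;0 0 -4 0 0 0 1;0 0 -4 0 0 0 1'
python3 -m creep '0 0 -4 0 0 0 1;0 0 -4 0 0 0 1;0 0 -3.5 0 0 0 1;-3 0 0 0 0 0 1;-4 0 0 0 0 0 1;-3 0 0 0 0 0 1;0 0 0 0 0 0 1;0 0 0 0 0 0 1'
python3 look.py n wrist top
```

```text
time_s: 42.4
tcp_pos: [0.5865, 0.0755, 0.0648]
tool_rot: [0.707, 0.707, 0.0, -0.0]
wrist_force: [-4.8, 0.1, 14.5]
opening: 0.0619
time_s: 43.2
tcp_pos: [0.5857, 0.0752, 0.1639]
tool_rot: [0.707, 0.707, -0.001, -0.0]
wrist_force: [1.1, 1.0, 0.4]
opening: 0.0854
time_s: 44.0
tcp_pos: [0.5863, -0.025, 0.2783]
tool_rot: [0.707, 0.707, 0.0, -0.0]
wrist_force: [0.5, 2.2, -0.8]
opening: 0.0856
44.0 [ 0.5863 -0.025   0.2783] [ 7.075e-01  7.067e-01  1.000e-04 -1.000e-04] 0.0856211369551189
wrist cam at [0.586 0.043 0.422] [[1.0, -0.0, 0.0], [-0.0, -0.96, 0.27], [0.0, -0.27, -0.96]]
top cam at [ 0.435 -0.005  1.249] [[-0.0, -1.0, 0.0], [-0.99, 0.0, -0.1], [0.1, -0.0, -0.99]]
```

View pics/n_wrist.png

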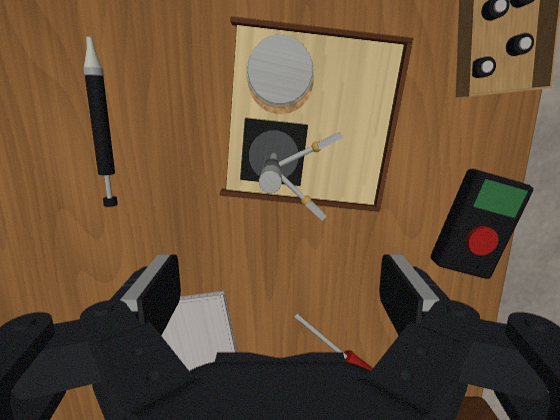

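Both stand upright on their pads, the clip arms pointing to the back lip. The cap is at (280,68), the base at about (273,154), and the square pad spans (244,119) to (303,187). A numeric check follows.

Run:
```python
from h import *
f='n_wrist'
cap=ray(f,(280.5,68),.110)[0];b=ray(f,(273.5,153.5),.024)[0];k=ray(f,(270.5,181),.170)[0]
sq=ray(f,[(245,119),(308,125),(303,188),(241,181)],.010).mean(0)
cork=np.array([.587,.0758])
tips=ray(f,[(341,135),(324,216)],.105)[:,:2]
print('cap',cap.round(4),'vs cork mm',np.linalg.norm(cap[:2]-cork)*1e3)
print('base',b.round(4),'knob',k.round(4),'square',sq.round(4),'off mm',np.linalg.norm(b[:2]-sq[:2])*1e3)
v=tips.mean(0)-k[:2];print('stand heading deg',np.degrees(np.arctan2(v[1],v[0])).round(1),'board -6')
from rig import robot
s=robot.get_state();print(s['time_s'],s['wrist_force'])
```

```text
cap [0.5875 0.0771 0.11  ] vs cork mm 1.399295261688726
base [ 0.5794 -0.0079  0.024 ] knob [ 0.5795 -0.0102  0.17  ] square [ 0.5801 -0.0104  0.01  ] off mm 2.5447993046114585
stand heading deg -9.6 board -6
44.1 [ 0.43662462  1.02988455 -0.14481952]
```

Everything is within tolerance and the gripper is clear, so I'm handing in.

```bash
python3 -c "
from rig import robot;print(robot.hand_in())"
```

```text
the job is handed in; nothing more can be done
None
```

The job is done and handed in at about 44 s of the 128 s allowed; the rig gives no verdict. I moved the jar and then the stand into the tray, laid the transformer in the bay, then returned the stand and the jar to their pads.

| Item | Last check | Limit |
|---|---|---|
| Jar from the cork pad's centre | about 1.4 mm | 12 mm |
| Stand from the square pad's centre | about 2.5 mm | 12 mm |
| Stand heading (clip arms) | about 4° off the board's direction towards the back lip | about 53° |
| Transformer from the bay's centre | about 1 mm (measured just after release; a later scene picture shows it still in the bay) | 12 mm |

- **Upright and clear:** both stand upright in the last picture, and the gripper was open above the stand, touching nothing. In the tray both stood within about 6 mm in x and 45 mm in y of its centre.
- **One disagreement:** the first top-camera estimate of the bay was 7–9 mm off the wrist views in y. I settled it with a close look from above, where the bay measured 56 by 68 mm as given. In that same look the loudspeaker edge came out about 6 mm nearer the bay than the sizes imply.
- **Contact force:** the highest wrist force I saw reported was about 15 N, when setting the jar down.

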